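Park the microscope accessories in their holders

TASK

Tidy up after the imaging session: put the flat culture flask, the objective canister, the small brown oil bottle and the black filter cube each into the empty holder whose recess has its shape and size, the flask lying flat and the others standing upright, all seated on the floor of the recess. Leave the tally counter and the little box of cover slips where they are.

Things in the scene. Friction and masses are not known exactly. Their poses are not given: they have to be found in the camera images.
- flask: translucent pale grey culture flask lying flat, 105 mm long (x) by 52 mm wide (y) by 26 mm high: a box-like body 84 mm long (x from -52 to +32 mm) and a short neck with a round red cap 24 mm across at the +x end. Origin: centre of the underside; x along its length, z up. Can be gripped across the 52 mm width. Starts with its length within 0.25 rad of world x. About 45 g.
- canister: upright objective canister 67 mm high: black round base 41 mm in diameter and 16 mm high, above it a white cover 38 mm in diameter. Origin: centre of the underside; z up along its axis. Grip round the cover. About 110 g.
- oil_bottle: small upright brown bottle with a black cap, 50 mm high, body 25 mm in diameter up to the sloping shoulder, cap 17 mm across. Origin: centre of the underside; z up. About 20 g.
- filter_cube: black filter cube, 36 mm (x, from -17 to +19 mm) by 40 mm (y) by 34 mm high, with ringed round windows in its top and sides. Origin: on the underside, 1 mm from its centre; z up. Can be gripped across either pair of sides. About 70 g.
- holder_oblong: Oblong holder for the flask: recess 119 mm (x) by 66 mm (y), outside 127 by 74 mm. It is fixed to the worktop and cannot move. Shallow grey plastic holder with a black rubber floor: floor 4 mm above the worktop, rim 9 mm above it (so the recess is 5 mm deep), walls 4 mm thick. Origin: centre of its underside, on the worktop; z up.
- holder_big_round: Large round holder for the canister: recess 55 mm in diameter, outside 63 mm. It is fixed to the worktop and cannot move. Shallow grey plastic holder with a black rubber floor: floor 4 mm above the worktop, rim 9 mm above it (so the recess is 5 mm deep), walls 4 mm thick. Origin: centre of its underside, on the worktop; z up.
- holder_small_round: Small round holder for the brown bottle: recess 40 mm in diameter, outside 48 mm. It is fixed to the worktop and cannot move. Shallow grey plastic holder with a black rubber floor: floor 4 mm above the worktop, rim 9 mm above it (so the recess is 5 mm deep), walls 4 mm thick. Origin: centre of its underside, on the worktop; z up.
- holder_square: Square holder for the filter cube: recess 52 mm (x) by 54 mm (y), outside 60 by 62 mm. It is fixed to the worktop and cannot move. Shallow grey plastic holder with a black rubber floor: floor 4 mm above the worktop, rim 9 mm above it (so the recess is 5 mm deep), walls 4 mm thick. Origin: centre of its underside, on the worktop; z up.
- tally: loose hand tally counter, 40 x 42 x 23 mm, a bystander standing among the things. Origin: centre of the underside.
- coverslips: loose small white box of cover slips, 30 x 34 x 17 mm, a bystander among the things. Origin: centre of the underside.

How it is judged (in metres and radians):
At the end, for the whole second after the job is handed in: Flask in the oblong, canister in the large round, brown bottle in the small round, cube in the square holder: each within 12 mm of the holder's centre, underside 1 to 6.5 mm above the holder's underside (floor at 4 mm), tilted under 0.1 rad, released and at rest (horizontal distance between flask and holder_oblong below 0.012 m and z of flask in the frame of holder_oblong between 0.001 and 0.0065 m and angle between each of flask, canister, oil_bottle, filter_cube's own z axis and vertical below 0.1 rad and linear speed of each of flask, canister, oil_bottle, filter_cube below 0.02 m/s and angular speed of each of flask, canister, oil_bottle, filter_cube below 0.5 rad/s and contact force between each of flask, canister, oil_bottle, filter_cube and the fingers below 0.1 N and horizontal distance between canister and holder_big_round below 0.012 m and z of canister in the frame of holder_big_round between 0.001 and 0.0065 m and horizontal distance between oil_bottle and holder_small_round below 0.012 m and z of oil_bottle in the frame of holder_small_round between 0.001 and 0.0065 m and horizontal distance between filter_cube and holder_square below 0.012 m and z of filter_cube in the frame of holder_square between 0.001 and 0.0065 m); the robot touches nothing.
It fails at once if the tally counter is moved more than 30 mm (distance of tally from where it was at the start of the episode above 0.03 m).
It fails at once if the box of cover slips is moved more than 30 mm (distance of coverslips from where it was at the start of the episode above 0.03 m).
It also fails if it takes over 112 s, if anything falls off the work surface, if the arm or the gripper's body presses on something with over 40 N, if the wrist force passes 120 N, or if a joint passes its speed limit or range.

ROBOT

A 6-joint arm with a two-finger parallel gripper is mounted at the origin on a cart in front of the work surface, level with it; the furniture and walls round the work are solid. World frame = base frame: x ahead of the robot, y to its left, z up, the work surface at z = 0. Lengths are in mm, angles in rad, forces in N, time in s.
With the tool pointing down it reaches from about 350 to 775 mm from the base axis. Payload 7.3 kg.
Tool frame: the origin (TCP) lies between the finger pads; the fingertips stand 25 mm ahead of it and the grasp point (between the pads) lies 6 mm ahead of it; z points along the fingers, y is the line along which they close (so a half turn about z gives the same grasp; the last joint's range is limited). The gripper opens to 92 mm and grips with 3 to 60 N. Pads are 19 mm wide; open, the fingers measure 130 mm over their backs; the gripper's body (75 mm by 190 mm) begins 47 mm behind the grasp point.
Start: joints at [0.967, 0.342, 1.524, -0, 1.275, -0.146], TCP at [232.025, 470.964, 251.741] pointing down, gripper open.
Joint ranges: [-2.53, 2.53], [-0.77, 2.02], [0.04, 2.7], [-1, 4.14], [0.28, 2.66], [-3.11, 3.11]. Speed limits (rad/s): [2.57, 2.57, 3.14, 3.14, 3.14, 3.14].

INTERFACE

Orientations are given as [roll, pitch, yaw] about the fixed x, y, z axes, in that order (R = Rz(yaw) Ry(pitch) Rx(roll)).
In Python, from plant import bot gives the robot as it stands.
- The arm moves only by the tool play_rows, never from a script. Its argument "commands" is a list of rows, each an object of numbers: "x", "y", "z": the shift along the tool's x, y, z in m; "twist": the turn about the tool's z in degrees. In form: [{"x": .., "y": .., "z": .., "twist": ..}, ...]. A call has exactly 8 rows; each row is the pose to reach, as a shift and turn from the pose commanded when the call began, along the tool's axes at that moment; what a row does not reach only later rows make up. A row lasts 1/10 s, in which the tool goes at most 50 mm and 8.59 degrees, less where a joint would pass 70% of its speed; a pose out of reach is approached as far as the arm can. A call with a gripper value outside its range is refused whole. "jaw" is the closure, from 0 (fully open) to 1 (shut), set as the call begins (left out, the last holds). The fingers move at their own pace and stop on an object; the grip force is fixed at half the most. Time passes only in rows, so rows that repeat a pose let the fingers close, or fill a call up. It gives the time, the measured TCP pose, the force, the opening and the grip force at its end, in the units of the state.
- bot.get_obs(): the state, without advancing time (a new reading comes with each control period).
- bot.capture(name): name is "scene" or "top" or "wrist"; returns a dict with "pixels" (384x512x3 uint8, red, green, blue), "fx", "fy", "cx", "cy" (pixels), "eye" and "rotation" of the camera in the world. Camera axes: x right, y down, z forward; pixel columns grow to the right and rows downward; lengths in mm; the calibration is good to about 2 mm. A picture is of the moment at which its call begins. There is no depth.
- bot.close_job(): hands the job in; it is judged then, once.
The state is a dict: "time": time; "joint_positions": joint angles; "dq": joint speeds; "tau": joint torques, N m; "tool_pos": TCP position; "tcp_rot": TCP orientation; "contact_force": force on the tool from outside, world axes, zero at the start; "moment": the same for the moment, N m; "grip_width": finger opening in mm; "finger_force": force on a finger pad.
Only numpy, scipy, OpenCV 4.12 (cv2) and the standard library are available. Lean on these libraries where they do the work, as an engineer would, in place of code of your own. Each camera call takes 0.05 s, during which the arm holds its last target. There are 200 camera calls.

## Working session

There is one attempt and no reset: what is moved stays moved. The work goes in short steps, Python scripts to look and compute and a tool call to move; the robot and the scene stay as the last step left them, time stands still between calls to the robot, and variables do not carry over. Pictures are saved under pics/ and viewed, at most 14 in all, crops included, and the job is handed in when it is done.

Besides the shell and the picture viewer there is one more tool, called after "Emit:" as a command line: name --argument value ..., lists and objects as JSON in quotes. play_rows: Moves the arm, as the interface text tells. Its arguments: {"type":"object","properties":{"commands":{"type":"array"},"jaw":{"type":"number"}},"required":["commands"]}

```bash
mkdir -p pics; ls; python3 - <<'E'
from plant import bot
import cv2,pickle
o=bot.get_obs();print(o)
for n in("top","scene"):
    c=bot.capture(n);cv2.imwrite(f"pics/{n}0.png",c["pixels"][:,:,::-1]);pickle.dump(c,open(f"{n}0.pkl","wb"))
    cv2.imwrite(f"pics/{n}0b.png",cv2.resize(c["pixels"][:,:,::-1],(800,600),interpolation=cv2.INTER_CUBIC))
    print(n,{k:v for k,v in c.items() if k!="pixels"})
E
```

```text
pics
{'time': 0.0, 'joint_positions': array([ 9.67021247e-01,  3.42747997e-01,  1.52500262e+00, -1.84052701e-05,
        1.27540360e+00, -1.45995528e-01]), 'dq': array([-0.00066276,  0.00039276, -0.00076466, -0.00053041, -0.0009225 ,
       -0.00142097]), 'tau': array([ 5.81865224e-04, -4.31242454e+01, -2.44225878e+01,  7.20171444e-02,
        5.59405424e-02, -1.61922967e-04]), 'tool_pos': array([231.8010998 , 470.64927636, 251.0368433 ]), 'tcp_rot': array([-3.14004515e+00, -2.09758907e-04,  2.68381831e+00]), 'contact_force': array([-0.40461212, -0.26694662, -1.08981652]), 'moment': array([ 0.01937405,  0.01280836, -0.06932439]), 'finger_force': 0.0, 'grip_width': 91.98936314907542}
top {'fx': 384.6973488205812, 'fy': 384.6973488205812, 'cx': 259.91418202427377, 'cy': 189.92855463008928, 'eye': array([372.93906802, 127.59392861, 880.73501217]), 'rotation': array([-2.9691415 ,  0.03815133, -1.54843008])}
scene {'fx': 452.94679345171016, 'fy': 452.94679345171016, 'cx': 245.20554154569908, 'cy': 186.8181243191988, 'eye': array([  67.2618387 , -261.61295435,  691.38330056]), 'rotation': array([-2.38737729, -0.01292971, -0.84553242])}
```

View pics/top0b.png

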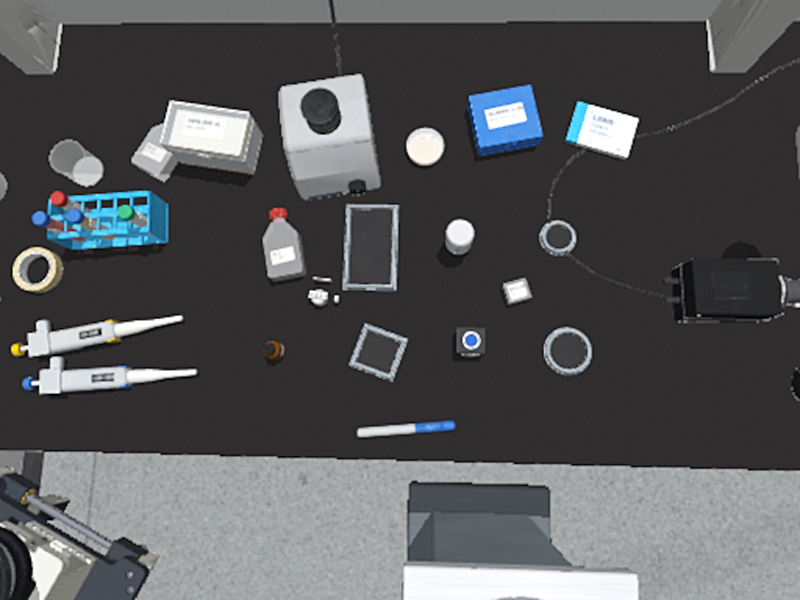

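View pics/scene0b.png

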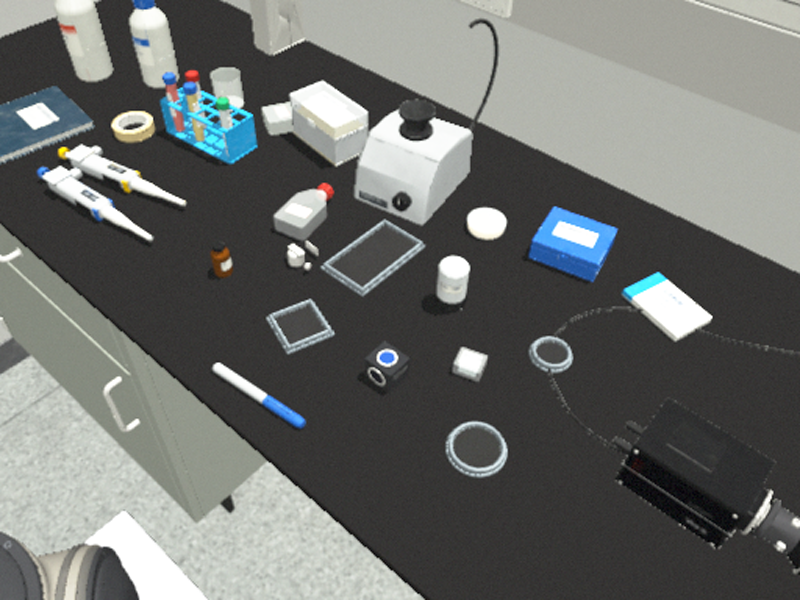

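The two views show the same layout. Positions in the top view, in the 800-px picture:

| Thing | Pixel |
|---|---|
| flask | (283,250), cap (278,214) |
| oblong holder | (371,247) |
| canister | (459,232) |
| small round holder | (557,238) |
| cover slips | (516,292) |
| square holder | (378,352) |
| cube | (470,341) |
| large round holder | (568,351) |
| bottle | (274,349) |
| tally, probably | (320,296) |

Next I'll enlarge crops of both views.

```bash
python3 - <<'E'
import cv2
def crop(n,x0,y0,w,h,s):
    i=cv2.imread(f"pics/{n}0.png")[y0:y0+h,x0:x0+w]
    i=cv2.resize(i,None,fx=s,fy=s,interpolation=cv2.INTER_CUBIC)
    for k in range(0,w,20):
        cv2.putText(i,str(x0+k),(int(k*s),10),0,.35,(0,255,255),1); cv2.line(i,(int(k*s),12),(int(k*s),18),(0,255,255),1)
    for k in range(20,h,20):
        cv2.putText(i,str(y0+k),(0,int(k*s)),0,.35,(0,255,255),1); cv2.line(i,(24,int(k*s)),(30,int(k*s)),(0,255,255),1)
    cv2.imwrite(f"pics/{n}0c.png",i);print(i.shape)
crop("top",160,120,228,134,3.5)
crop("scene",125,110,265,198,3)
E
```

```text
(469, 798, 3)
(594, 795, 3)
```

View pics/top0c.png

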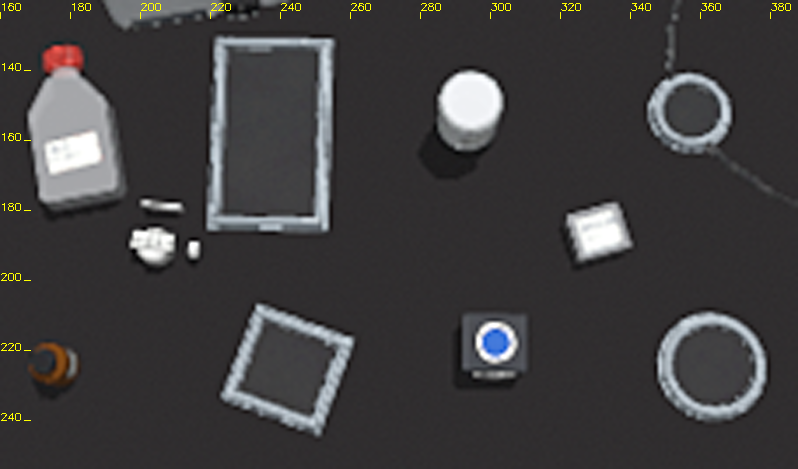

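View pics/scene0c.png

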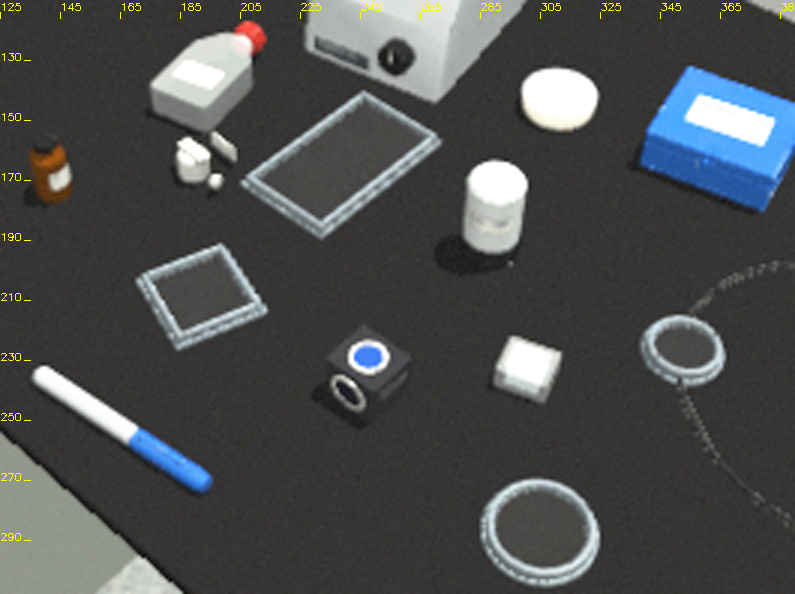

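Crop readings are below; I'll triangulate them.

```bash
cat > h.py <<'E'
import numpy as np,pickle
from scipy.spatial.transform import Rotation as R
def ray(c,u,v):
    d=R.from_euler("xyz",c["rotation"]).apply([(u-c["cx"])/c["fx"],(v-c["cy"])/c["fy"],1.]);return c["eye"],d
def plane(c,u,v,z):
    e,d=ray(c,u,v);return e+d*(z-e[2])/d[2]
def tri(*obs):
    A=np.zeros((3,3));b=np.zeros(3)
    for c,u,v in obs:
        e,d=ray(c,u,v);d=d/np.linalg.norm(d);P=np.eye(3)-np.outer(d,d);A+=P;b+=P@e
    p=np.linalg.solve(A,b);
    return p,max(np.linalg.norm(np.cross(p-ray(*o)[0],ray(*o)[1]/np.linalg.norm(ray(*o)[1]))) for o in obs)
def proj(c,p):
    q=R.from_euler("xyz",c["rotation"]).inv().apply(np.array(p)-c["eye"]);return c["cx"]+c["fx"]*q[0]/q[2],c["cy"]+c["fy"]*q[1]/q[2]
E
python3 - <<'E'
from h import *
np.set_printoptions(precision=1,suppress=True)
T=pickle.load(open("top0.pkl","rb"));S=pickle.load(open("scene0.pkl","rb"))
P={"obUL":((216,39),(365,94)),"obUR":((333,40),(440,142)),"obLR":((327,230),(321,235)),"obLL":((207,228),(244,182)),
"sqU":((258,304),(222,245)),"sqR":((354,342),(267,310)),"sqD":((320,434),(180,348)),"sqL":((221,397),(138,281)),
"big":((712,366),(540,528)),"small":((689,112),(683,347)),"can":((471,100),(497,184)),"bot":((47,364),(45,146)),"cube":((495,342),(369,357)),
"cap":((62,58),(250,38)),"label":((72,152),(199,74)),"slip":((599,229),(530,355)),"tallywhite":((155,242),(192,155))}
for k,(t,s) in P.items():
    a=(T,160+t[0]/3.5,120+t[1]/3.5);b=(S,125+s[0]/3,110+s[1]/3)
    p,e=tri(a,b);print(k,p,"res %.1f"%e,"at z9",plane(*a,9)[:2],plane(*b,9)[:2])
for k,t in {"flBL":(40,205),"flBR":(122,187),"flTL":(30,115),"flTR":(108,112)}.items():
    print(k,plane(T,160+t[0]/3.5,120+t[1]/3.5,26))
for k,t in {"scopeL":(118,25),"scopeR":(290,0)}.items(): print(k,plane(T,160+t[0]/3.5,120+t[1]/3.5,0))
c=T;print(R.from_euler("xyz",bot.get_obs()["tcp_rot"]).as_matrix() if 0 else "")
E
```

```text
obUL [669.6 258.5  -2.1] res 2.1 at z9 [664.3 258.2] [661.8 249.1]
obUR [667.6 179.4  -1. ] res 0.1 at z9 [664.4 178.7] [658.9 173.1]
obLR [535.7 179.4   1.8] res 0.8 at z9 [533.7 179.5] [531.4 174.4]
obLL [537.6 259.1  -1.3] res 2.4 at z9 [533.9 259. ] [532.5 249.9]
sqU [485.  224.5  -0.4] res 0.1 at z9 [483.8 223.4] [479.3 218. ]
sqR [461.5 159.6   2.5] res 1.0 at z9 [460.1 160. ] [458.5 155.1]
sqD [401.8 180.2   0.8] res 1.4 at z9 [400.4 180.6] [398.9 174.1]
sqL [424.6 246.3  -3.9] res 1.4 at z9 [422.8 245.4] [419. 236.]
big [450.  -71.8   2.6] res 0.7 at z9 [448.9 -69.9] [447. -74.]
small [619.6 -61.    2.1] res 1.1 at z9 [616.9 -58.7] [615.1 -63.6]
can [609.2  87.7  59.1] res 0.2 at z9 [623.5  85.4] [652.3 115.2]
bot [439.9 350.1  44.9] res 1.0 at z9 [441.9 360.4] [461.4 383.3]
cube [460.2  69.7  31.1] res 0.9 at z9 [461.8  68.8] [474.1  80.2]
cap [650.9 362.6   7.9] res 0.9 at z9 [649.8 362.8] [650.7 361.1]
label [582.1 348.1  21.8] res 1.2 at z9 [584.3 352.1] [593.  359.1]
slip [536.    2.   19.1] res 1.1 at z9 [537.1   1.3] [544.    5.3]
tallywhite [522.7 292.1  15.4] res 0.2 at z9 [523.9 293.2] [526.9 297.4]
flBL [544.4 366.8  26. ]
flBR [557.1 313.4  26. ]
flTL [605.  377.3  26. ]
flTR [607.7 325.3  26. ]
scopeL [676.7 327.7   0. ]
scopeR [695.8 209.5   0. ]
```

Triangulation puts the holders at roughly these centres: oblong (600,219), square (442,202), large round (450,-71), small round (618,-60). I'll start moving and refine from the wrist camera close by.

Emit:
play_rows --commands '[{"x":-0.048,"y":-0.003,"z":0,"twist":-5.2},{"x":-0.096,"y":-0.007,"z":0,"twist":-10.4},{"x":-0.144,"y":-0.01,"z":0,"twist":-15.7},{"x":-0.192,"y":-0.014,"z":0,"twist":-21},{"x":-0.24,"y":-0.017,"z":0,"twist":-26.2},{"x":-0.24,"y":-0.017,"z":0,"twist":-26.2},{"x":-0.24,"y":-0.017,"z":0,"twist":-26.2},{"x":-0.24,"y":-0.017,"z":0,"twist":-26.2}]' --jaw 0

```text
time: 0.9
tool_pos: [438.9, 350.0, 251.4]
tcp_rot: [-3.142, -0.001, 3.141]
contact_force: [-0.7, 0.4, 0.2]
grip_width: 91.8
finger_force: 0.0
```

```bash
cat >> h.py <<'E'
from plant import bot
import cv2
def shot(tag,s=1.5625,box=None):
    c=bot.capture("wrist");pickle.dump(c,open(tag+".pkl","wb"));i=c["pixels"][:,:,::-1].copy();cv2.imwrite(f"pics/{tag}_raw.png",i)
    i=cv2.resize(i,None,fx=s,fy=s,interpolation=cv2.INTER_CUBIC)
    for k in range(0,512,50): cv2.putText(i,str(k),(int(k*s),10),0,.35,(0,255,255),1)
    for k in range(50,384,50): cv2.putText(i,str(k),(0,int(k*s)),0,.35,(0,255,255),1)
    cv2.imwrite(f"pics/{tag}.png",i);o=bot.get_obs();print(tag,c["eye"],c["rotation"],c["fx"],o["tool_pos"],o["tcp_rot"],o["time"],o["grip_width"]);return c
def go(x,y,z,yaw):
    o=bot.get_obs();Rm=R.from_euler("xyz",o["tcp_rot"]);d=Rm.inv().apply(np.array([x,y,z])-o["tool_pos"])
    t=-np.degrees((yaw-o["tcp_rot"][2]+np.pi)%(2*np.pi)-np.pi);print("shift m",np.round(d/1000,4),"twist",round(t,2))
E
python3 -c "
from h import *
shot('w1')"
```

```text
w1 [362.3191997  350.56460398 384.38697761] [2.85562554e+00 1.28321207e-03 1.57062295e+00] 325.2914600476744 [438.6789579  350.31673619 251.63494607] [ 3.14156010e+00 -6.60326753e-04 -3.14130835e+00] 0.95 92.14713065842571
```

View pics/w1.png

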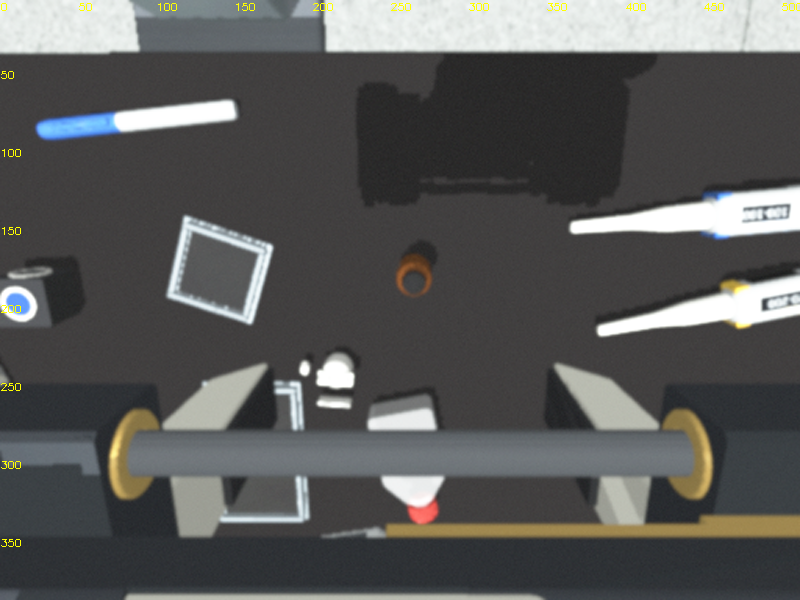

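The wrist view shows, in the 800-px picture, the bottle cap at (414,281) and the square holder's outer corners at (186,216), (272,245), (251,323) and (167,296). The flask is partly behind the fingers.

```bash
python3 - <<'E'
from h import *
np.set_printoptions(precision=1,suppress=True)
T=pickle.load(open("top0.pkl","rb"));S=pickle.load(open("scene0.pkl","rb"));W=pickle.load(open("w1.pkl","rb"));k=1.5625
w=lambda u,v:(W,u/k,v/k)
t=lambda u,v:(T,160+u/3.5,120+v/3.5); s=lambda u,v:(S,125+u/3,110+v/3)
print("bot",plane(*w(414,281),50),tri(w(414,281),t(47,364),s(45,146)))
q=[(186,216),(272,245),(251,323),(167,296)];P=np.array([plane(*w(*a),9) for a in q]);print(P,P.mean(0))
for a,b,c in zip(q,[(320,434),(221,397),(258,304),(354,342)],[(180,348),(138,281),(222,245),(267,310)]): print(tri(w(*a),t(*b),s(*c)))
print("cube",plane(*w(17,303),34),tri(w(17,303),t(495,342),s(369,357)))
E
```

```text
bot [440.5 352.9  50. ] (array([441.2, 351.9,  42.7]), np.float64(1.943527490494835))
[[401.5 186.4   9. ]
 [422.8 247.7   9. ]
 [483.6 226.7   9. ]
 [461.9 164.4   9. ]] [442.4 206.3   9. ]
(array([402.4, 181.2,  -1.4]), np.float64(1.636974335297359))
(array([424.3, 245.3,  -2.1]), np.float64(1.8097000108172296))
(array([485.3, 224.2,   0.4]), np.float64(1.061215332828031))
(array([462.6, 160.3,   1.2]), np.float64(1.762119935605539))
cube [460.5  68.5  34. ] (array([459.9,  69. ,  33.4]), np.float64(1.521269329750122))
```

Emit:
play_rows --commands '[{"x":-0.002,"y":0.0015,"z":0.045,"twist":0},{"x":-0.002,"y":0.0015,"z":0.09,"twist":0},{"x":-0.002,"y":0.0015,"z":0.135,"twist":0},{"x":-0.002,"y":0.0015,"z":0.175,"twist":0},{"x":-0.002,"y":0.0015,"z":0.2,"twist":0},{"x":-0.002,"y":0.0015,"z":0.215,"twist":0},{"x":-0.002,"y":0.0015,"z":0.221,"twist":0},{"x":-0.002,"y":0.0015,"z":0.221,"twist":0}]'

```text
time: 1.75
tool_pos: [440.8, 351.8, 30.4]
tcp_rot: [-3.141, -0.001, -3.141]
contact_force: [0.9, -0.3, 0.0]
grip_width: 91.8
finger_force: 0.0
```

Emit:
play_rows --commands '[{"x":0,"y":0,"z":0,"twist":0},{"x":0,"y":0,"z":0,"twist":0},{"x":0,"y":0,"z":0,"twist":0},{"x":0,"y":0,"z":0,"twist":0},{"x":0,"y":0,"z":0,"twist":0},{"x":0,"y":0,"z":0,"twist":0},{"x":0,"y":0,"z":0,"twist":0},{"x":0,"y":0,"z":0,"twist":0}]' --jaw 1

```text
time: 2.55
tool_pos: [441.8, 351.1, 30.7]
tcp_rot: [3.142, -0.0, 3.141]
contact_force: [-0.3, -0.0, 0.1]
grip_width: 32.5
finger_force: 0.0
```

Emit:
play_rows --commands '[{"x":0,"y":0,"z":0,"twist":0},{"x":0,"y":0,"z":0,"twist":0},{"x":0,"y":0,"z":0,"twist":0},{"x":0,"y":0,"z":-0.02,"twist":0},{"x":0,"y":0,"z":-0.06,"twist":0},{"x":0,"y":0,"z":-0.1,"twist":0},{"x":0,"y":0,"z":-0.14,"twist":0},{"x":0,"y":0,"z":-0.17,"twist":0}]'

```text
time: 3.35
tool_pos: [442.1, 351.4, 203.5]
tcp_rot: [3.14, 0.002, 3.141]
contact_force: [0.5, 0.2, -0.3]
grip_width: 23.1
finger_force: 30.0
```

Emit:
play_rows --commands '[{"x":-0.018,"y":-0.041,"z":0,"twist":0},{"x":-0.035,"y":-0.082,"z":0,"twist":0},{"x":-0.053,"y":-0.123,"z":0,"twist":0},{"x":-0.07,"y":-0.164,"z":0,"twist":0},{"x":-0.088,"y":-0.206,"z":0,"twist":0},{"x":-0.106,"y":-0.247,"z":0,"twist":0},{"x":-0.123,"y":-0.288,"z":0,"twist":0},{"x":-0.141,"y":-0.329,"z":0,"twist":0}]'

```text
time: 4.15
tool_pos: [582.9, 20.3, 200.8]
tcp_rot: [3.141, 0.0, 3.141]
contact_force: [0.9, -0.1, -0.3]
grip_width: 23.2
finger_force: 30.0
```

Emit:
play_rows --commands '[{"x":-0.018,"y":-0.041,"z":-0.01,"twist":0},{"x":-0.035,"y":-0.082,"z":-0.03,"twist":0},{"x":-0.035,"y":-0.082,"z":-0.04,"twist":0},{"x":-0.035,"y":-0.082,"z":-0.045,"twist":0},{"x":-0.035,"y":-0.082,"z":-0.045,"twist":0},{"x":-0.035,"y":-0.082,"z":-0.045,"twist":0},{"x":-0.035,"y":-0.082,"z":-0.045,"twist":0},{"x":-0.035,"y":-0.082,"z":-0.045,"twist":0}]'

```text
time: 4.95
tool_pos: [617.3, -59.0, 245.3]
tcp_rot: [3.141, -0.001, -3.141]
contact_force: [0.2, 0.4, -0.4]
grip_width: 23.5
finger_force: 30.0
```

```bash
python3 -c "
from h import *
shot('w2')"
```

```text
w2 [540.66782878 -58.64468208 378.22312228] [2.85544459e+00 8.47970856e-04 1.57200068e+00] 325.2914600476744 [617.35417638 -59.25305495 245.34569961] [ 3.14133837e+00 -7.00406166e-04 -3.14115023e+00] 5.0 23.582476171712383
```

View pics/w2.png

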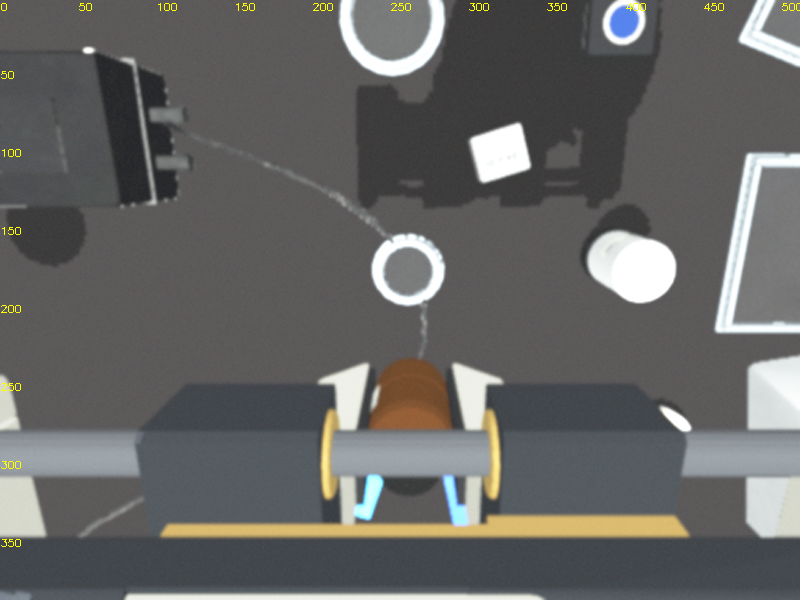

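The bottle is held upright between the fingers, its underside edge near (410,360). In the 800-px picture, the small round holder's rim centre is at (408,270), the canister top at (642,269), the large round holder's edge at (392,75) and the cube window at (624,22).

```bash
python3 - <<'E'
from h import *
np.set_printoptions(precision=1,suppress=True)
T=pickle.load(open("top0.pkl","rb"));S=pickle.load(open("scene0.pkl","rb"));W=pickle.load(open("w2.pkl","rb"));k=1.5625
w=lambda u,v:(W,u/k,v/k)
t=lambda u,v:(T,160+u/3.5,120+v/3.5); s=lambda u,v:(S,125+u/3,110+v/3)
print("small",plane(*w(408,270),9),tri(w(408,270),t(689,112),s(683,347)))
for u,v in [(372,270),(444,270),(408,235),(408,306)]: print(plane(*w(u,v),9))
print("can",plane(*w(642,269),67),tri(w(642,269),t(471,100),s(497,184)))
print("cube",plane(*w(624,22),34))
print("big edge",plane(*w(392,75),9),plane(*w(340,22),9),plane(*w(445,22),9))
print("slip",plane(*w(500,152),17))
o=np.array([617.3,-59.2,245.3])
for z in (215,265): print("axis under grip",np.array(proj(W,[617.3,-59.2,z]))*k)
go(618,-59.5,37,np.pi)
E
```

```text
small [618.8 -60.3   9. ] (array([620. , -60.8,   1.7]), np.float64(1.1259986536013527))
[618.8 -87.    9. ]
[618.7 -33.7   9. ]
[592.9 -60.3   9. ]
[646.5 -60.3   9. ]
can [605.7  85.8  67. ] (array([607.8,  87.7,  61.1]), np.float64(1.2303372256982201))
cube [460.4  70.5  34. ]
big edge [486.3 -71.    9. ] [ 454.8 -104.5    9. ] [454.7 -36.3   9. ]
slip [535.4   2.2  17. ]
axis under grip [408.5 387.8]
axis under grip [407.8 471.7]
shift m [-0.  -0.   0.2] twist 0.03
```

Emit:
play_rows --commands '[{"x":-0.0015,"y":-0.001,"z":0.045,"twist":0},{"x":-0.0015,"y":-0.001,"z":0.09,"twist":0},{"x":-0.0015,"y":-0.001,"z":0.135,"twist":0},{"x":-0.0015,"y":-0.001,"z":0.17,"twist":0},{"x":-0.0015,"y":-0.001,"z":0.19,"twist":0},{"x":-0.0015,"y":-0.001,"z":0.202,"twist":0},{"x":-0.0015,"y":-0.001,"z":0.209,"twist":0},{"x":-0.0015,"y":-0.001,"z":0.209,"twist":0}]'

```text
time: 5.8
tool_pos: [619.4, -60.8, 36.8]
tcp_rot: [3.142, 0.0, 3.141]
contact_force: [-0.0, -0.2, 0.0]
grip_width: 23.8
finger_force: 30.0
```

Emit:
play_rows --commands '[{"x":0,"y":0,"z":0.001,"twist":0},{"x":0,"y":0,"z":0.001,"twist":0},{"x":0,"y":0,"z":0.001,"twist":0},{"x":0,"y":0,"z":0.001,"twist":0},{"x":0,"y":0,"z":0.001,"twist":0},{"x":0,"y":0,"z":0.001,"twist":0},{"x":0,"y":0,"z":0.001,"twist":0},{"x":0,"y":0,"z":0.001,"twist":0}]' --jaw 0

```text
time: 6.6
tool_pos: [619.1, -60.9, 35.7]
tcp_rot: [3.141, 0.0, 3.141]
contact_force: [-0.3, -0.0, 0.9]
grip_width: 83.1
finger_force: 0.0
```

Emit:
play_rows --commands '[{"x":0,"y":0,"z":-0.03,"twist":0},{"x":0,"y":0,"z":-0.075,"twist":0},{"x":0,"y":0,"z":-0.11,"twist":0},{"x":0.003,"y":0.035,"z":-0.125,"twist":0},{"x":0.007,"y":0.08,"z":-0.125,"twist":0},{"x":0.01,"y":0.12,"z":-0.125,"twist":0},{"x":0.012,"y":0.148,"z":-0.12,"twist":0},{"x":0.012,"y":0.148,"z":-0.11,"twist":0}]'

```text
time: 7.4
tool_pos: [607.0, 90.8, 146.4]
tcp_rot: [3.14, 0.002, -3.138]
contact_force: [-0.1, -0.1, -0.5]
grip_width: 91.5
finger_force: 0.0
```

```bash
python3 -c "
from h import *
shot('w3');go(607,87,48,np.pi)"
```

```text
w3 [530.07658313  90.86726393 279.13030221] [2.85274073e+00 6.38033631e-05 1.57498812e+00] 325.2914600476744 [606.19944271  88.74357424 143.90448345] [-3.14158607e+00 -1.92706259e-03 -3.13898307e+00] 7.45 91.94216903480262
shift m [-0.001  -0.0017  0.0959] twist 0.15
```

View pics/w3.png

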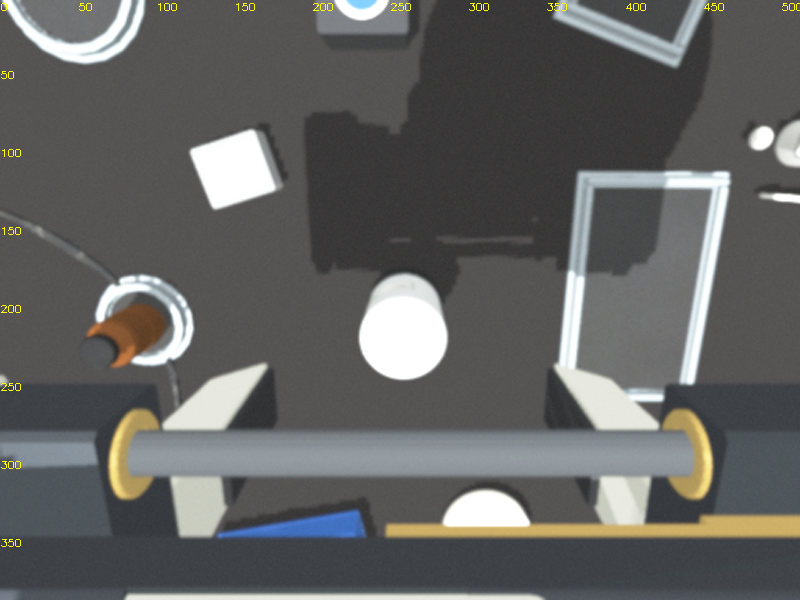

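The bottle stands upright in the small holder, with its base near the ring's centre at about (150,318). The canister top is at (403,335), close to the tool's axis. Descending to grip it.

```bash
python3 -c "
from h import *
W=pickle.load(open('w3.pkl','rb'));k=1.5625
print(plane(W,403/k,335/k,67))
for u,v in [(578,174),(728,174),(693,395),(560,395),(148,320)]: print(plane(W,u/k,v/k,9))
go(607,87,48,np.pi)"
```

```text
[604.85191672  88.09616307  67.        ]
[537.33258513 177.21151236   9.        ]
[537.00945323 254.26483346   9.        ]
[661.66253624 256.58306921   9.        ]
[661.99029775 178.97074857   9.        ]
[617.03482373 -54.91818807   9.        ]
shift m [-0.001  -0.0017  0.0959] twist 0.15
```

Emit:
play_rows --commands '[{"x":-0.001,"y":-0.002,"z":0.025,"twist":0},{"x":-0.001,"y":-0.002,"z":0.055,"twist":0},{"x":-0.001,"y":-0.002,"z":0.08,"twist":0},{"x":-0.001,"y":-0.002,"z":0.092,"twist":0},{"x":-0.001,"y":-0.002,"z":0.096,"twist":0},{"x":-0.001,"y":-0.002,"z":0.096,"twist":0},{"x":-0.001,"y":-0.002,"z":0.096,"twist":0},{"x":-0.001,"y":-0.002,"z":0.096,"twist":0}]'

```text
time: 8.25
tool_pos: [609.0, 85.0, 51.1]
tcp_rot: [3.142, 0.002, 3.141]
contact_force: [-0.3, -0.3, -0.2]
grip_width: 91.9
finger_force: 0.0
```

Emit:
play_rows --commands '[{"x":0,"y":0,"z":0,"twist":0},{"x":0,"y":0,"z":0,"twist":0},{"x":0,"y":0,"z":0,"twist":0},{"x":0,"y":0,"z":0,"twist":0},{"x":0,"y":0,"z":0,"twist":0},{"x":0,"y":0,"z":0,"twist":0},{"x":0,"y":0,"z":0,"twist":0},{"x":0,"y":0,"z":0,"twist":0}]' --jaw 1

```text
time: 9.05
tool_pos: [608.2, 85.2, 49.7]
tcp_rot: [3.141, 0.0, 3.141]
contact_force: [0.4, 0.5, -0.2]
grip_width: 37.6
finger_force: 30.0
```

Emit:
play_rows --commands '[{"x":0,"y":0,"z":-0.02,"twist":0},{"x":0,"y":0,"z":-0.06,"twist":0},{"x":0,"y":0,"z":-0.105,"twist":0},{"x":0.026,"y":-0.026,"z":-0.135,"twist":0},{"x":0.055,"y":-0.055,"z":-0.155,"twist":0},{"x":0.088,"y":-0.088,"z":-0.17,"twist":0},{"x":0.12,"y":-0.12,"z":-0.18,"twist":0},{"x":0.15,"y":-0.15,"z":-0.19,"twist":0}]'

```text
time: 9.85
tool_pos: [456.4, -65.9, 240.2]
tcp_rot: [-3.141, 0.0, 3.141]
contact_force: [0.2, -1.0, -1.3]
grip_width: 37.7
finger_force: 30.0
```

Emit:
play_rows --commands '[{"x":0.007,"y":-0.006,"z":0,"twist":0},{"x":0.007,"y":-0.006,"z":0,"twist":0},{"x":0.007,"y":-0.006,"z":0,"twist":0},{"x":0.007,"y":-0.006,"z":0,"twist":0},{"x":0.007,"y":-0.006,"z":0,"twist":0},{"x":0.007,"y":-0.006,"z":0,"twist":0},{"x":0.007,"y":-0.006,"z":0,"twist":0},{"x":0.007,"y":-0.006,"z":0,"twist":0}]'

```text
time: 10.65
tool_pos: [451.2, -70.6, 239.6]
tcp_rot: [3.141, -0.0, 3.142]
contact_force: [-0.9, 0.1, -2.1]
grip_width: 37.8
finger_force: 30.0
```

```bash
python3 -c "
from h import *
shot('w4')"
```

```text
w4 [374.49847772 -70.1877025  372.47361358] [2.85474271e+00 9.82966325e-04 1.57118986e+00] 325.2914600476744 [451.15832001 -70.72536777 239.63249284] [ 3.14145397e+00 -6.24568920e-05  3.14134681e+00] 10.7 37.28951994937475
```

View pics/w4.png

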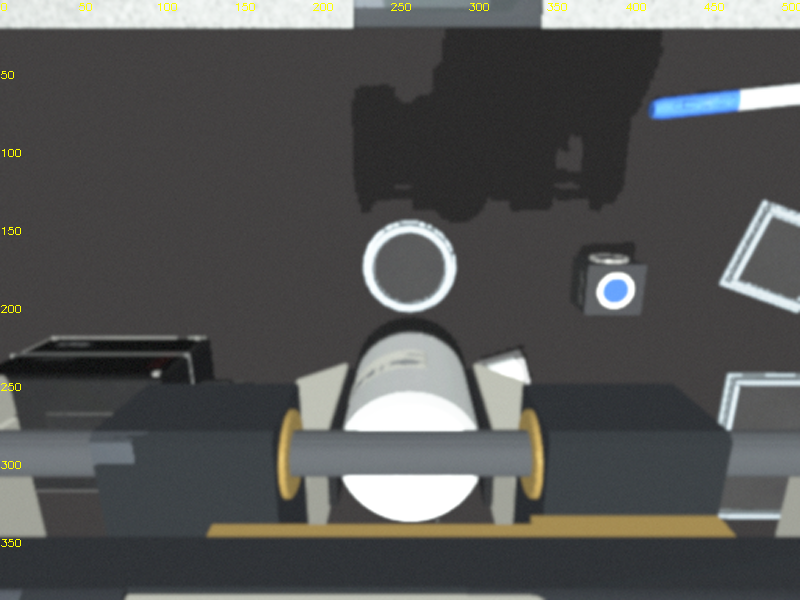

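The canister is held upright at about (411,450). The large round rim's centre is at (409,266). The cube's window is at (615,291) and its top face spans u 584–645, v 263–315.

```bash
python3 -c "
from h import *
W=pickle.load(open('w4.pkl','rb'));k=1.5625
np.set_printoptions(precision=1,suppress=True)
print('big',plane(W,409/k,266/k,9),'cube',plane(W,615/k,291/k,34),[plane(W,u/k,v/k,34)[:2] for u,v in [(584,263),(645,264),(641,315),(584,315)]])
zt=239.6-49.7+67
print('can top in hand',plane(W,411/k,457/k,zt),'edges',plane(W,342/k,450/k,zt),plane(W,480/k,450/k,zt))
go(451,-71,56,np.pi)"
```

```text
big [448.7 -71.2   9. ] cube [461.   70.3  34. ] [array([441.5,  47.1]), array([442.1,  88.4]), array([478.2,  90.4]), array([478.2,  50.7])]
can top in hand [448.4 -70.  256.9] edges [446.4 -87.8 256.9] [446.4 -52.2 256.9]
shift m [ 0.  -0.   0.2] twist -0.01
```

Emit:
play_rows --commands '[{"x":-0.001,"y":0,"z":0.04,"twist":0},{"x":-0.001,"y":0,"z":0.085,"twist":0},{"x":-0.001,"y":0,"z":0.125,"twist":0},{"x":-0.001,"y":0,"z":0.155,"twist":0},{"x":-0.001,"y":0,"z":0.172,"twist":0},{"x":-0.001,"y":0,"z":0.18,"twist":0},{"x":-0.001,"y":0,"z":0.184,"twist":0},{"x":-0.001,"y":0,"z":0.185,"twist":0}]'

```text
time: 11.5
tool_pos: [452.5, -71.0, 55.0]
tcp_rot: [-3.141, 0.001, 3.141]
contact_force: [-0.2, 0.6, -1.6]
grip_width: 37.5
finger_force: 30.0
```

Emit:
play_rows --commands '[{"x":0,"y":0,"z":0.0005,"twist":0},{"x":0,"y":0,"z":0.0005,"twist":0},{"x":0,"y":0,"z":0.0005,"twist":0},{"x":0,"y":0,"z":0.0005,"twist":0},{"x":0,"y":0,"z":0.0005,"twist":0},{"x":0,"y":0,"z":0.0005,"twist":0},{"x":0,"y":0,"z":0.0005,"twist":0},{"x":0,"y":0,"z":0.0005,"twist":0}]' --jaw 0

```text
time: 12.3
tool_pos: [452.1, -70.8, 54.2]
tcp_rot: [3.141, -0.0, 3.141]
contact_force: [-1.0, 1.0, -0.5]
grip_width: 91.4
finger_force: 0.0
```

Emit:
play_rows --commands '[{"x":0,"y":0,"z":-0.03,"twist":0},{"x":0,"y":0,"z":-0.07,"twist":0},{"x":-0.001,"y":0.02,"z":-0.095,"twist":0},{"x":-0.004,"y":0.06,"z":-0.1,"twist":0},{"x":-0.007,"y":0.105,"z":-0.1,"twist":0},{"x":-0.009,"y":0.135,"z":-0.095,"twist":0},{"x":-0.009,"y":0.141,"z":-0.085,"twist":0},{"x":-0.009,"y":0.141,"z":-0.06,"twist":0}]'

```text
time: 13.1
tool_pos: [462.3, 71.1, 114.9]
tcp_rot: [-3.142, 0.004, -3.14]
contact_force: [0.0, -0.6, 0.1]
grip_width: 91.8
finger_force: 0.0
```

Emit:
play_rows --commands '[{"x":0,"y":0,"z":0.025,"twist":0},{"x":0,"y":0,"z":0.05,"twist":0},{"x":0,"y":0,"z":0.07,"twist":0},{"x":0,"y":0,"z":0.08,"twist":0},{"x":0,"y":0,"z":0.084,"twist":0},{"x":0,"y":0,"z":0.084,"twist":0},{"x":0,"y":0,"z":0.084,"twist":0},{"x":0,"y":0,"z":0.084,"twist":0}]'

```text
time: 13.9
tool_pos: [461.7, 70.1, 31.0]
tcp_rot: [3.142, 0.002, 3.141]
contact_force: [0.3, 0.2, -0.5]
grip_width: 91.8
finger_force: 0.0
```

Emit:
play_rows --commands '[{"x":0,"y":0,"z":0,"twist":0},{"x":0,"y":0,"z":0,"twist":0},{"x":0,"y":0,"z":0,"twist":0},{"x":0,"y":0,"z":0,"twist":0},{"x":0,"y":0,"z":0,"twist":0},{"x":0,"y":0,"z":0,"twist":0},{"x":0,"y":0,"z":0,"twist":0},{"x":0,"y":0,"z":0,"twist":0}]' --jaw 1

```text
time: 14.7
tool_pos: [461.1, 70.1, 30.2]
tcp_rot: [3.142, -0.0, 3.141]
contact_force: [-0.0, 0.6, 0.6]
grip_width: 40.3
finger_force: 30.0
```

Emit:
play_rows --commands '[{"x":0,"y":0,"z":-0.02,"twist":0},{"x":0,"y":0,"z":-0.06,"twist":0},{"x":0.004,"y":0.025,"z":-0.1,"twist":4},{"x":0.009,"y":0.06,"z":-0.135,"twist":9},{"x":0.014,"y":0.095,"z":-0.165,"twist":14},{"x":0.019,"y":0.125,"z":-0.19,"twist":18},{"x":0.019,"y":0.134,"z":-0.205,"twist":19.5},{"x":0.019,"y":0.134,"z":-0.21,"twist":19.5}]'

```text
time: 15.5
tool_pos: [442.4, 205.6, 241.8]
tcp_rot: [3.14, 0.002, 2.803]
contact_force: [0.3, -0.6, -0.5]
grip_width: 39.8
finger_force: 30.0
```

Emit:
play_rows --commands '[{"x":0,"y":0,"z":0,"twist":0},{"x":0,"y":0,"z":0,"twist":0},{"x":0,"y":0,"z":0,"twist":0},{"x":0,"y":0,"z":0,"twist":0},{"x":0,"y":0,"z":0,"twist":0},{"x":0,"y":0,"z":0,"twist":0},{"x":0,"y":0,"z":0,"twist":0},{"x":0,"y":0,"z":0,"twist":0}]'

```text
time: 16.3
tool_pos: [442.2, 204.1, 240.2]
tcp_rot: [3.142, -0.0, 2.801]
contact_force: [-0.7, 0.4, -0.7]
grip_width: 40.2
finger_force: 30.0
```

```bash
python3 -c "
from h import *
shot('w5')"
```

```text
w5 [369.885497   230.05182444 373.09266666] [2.85424441e+00 5.49433686e-04 1.23044354e+00] 325.2914600476744 [442.22596774 204.17749392 240.24060543] [3.14144411e+00 5.84143903e-05 2.80080056e+00] 16.35 40.03117330944399
```

View pics/w5.png

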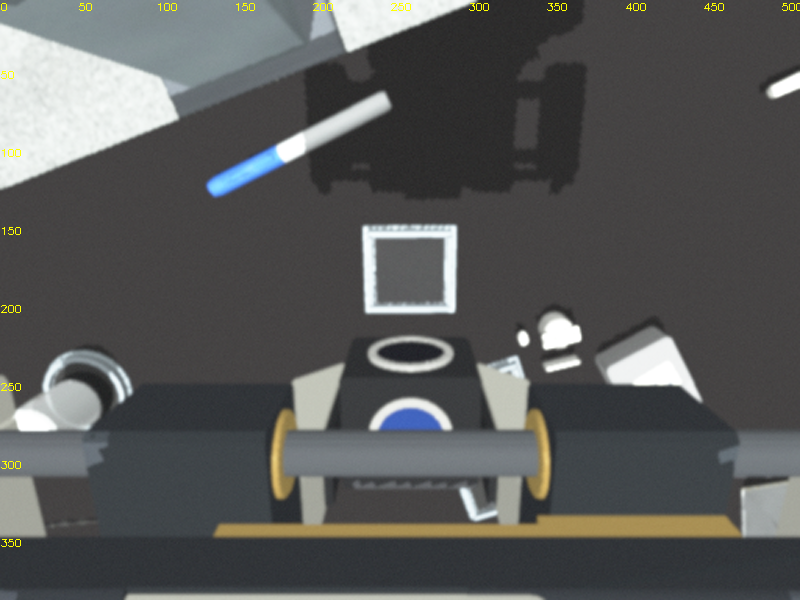

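The cube is held level and lines up with the square holder, whose centre is at (410,269). The canister stands in its ring at the left, near (80,395).

```bash
python3 -c "
from h import *
W=pickle.load(open('w5.pkl','rb'));k=1.5625
np.set_printoptions(precision=1,suppress=True)
p=plane(W,410/k,269/k,9);zt=240.2-30.2+34
print(p,'cube in hand',plane(W,411/k,432/k,zt)); go(p[0],p[1],36,2.8008)
print(plane(W,(552)/k,335/k,15))"
```

```text
[442.2 204.3   9. ] cube in hand [440.2 205.4 244. ]
shift m [0.  0.  0.2] twist 0.0
[523.6 287.8  15. ]
```

Emit:
play_rows --commands '[{"x":-0.001,"y":0,"z":0.045,"twist":0},{"x":-0.001,"y":0,"z":0.09,"twist":0},{"x":-0.001,"y":0,"z":0.135,"twist":0},{"x":-0.001,"y":0,"z":0.17,"twist":0},{"x":-0.001,"y":0,"z":0.19,"twist":0},{"x":-0.001,"y":0,"z":0.2,"twist":0},{"x":-0.001,"y":0,"z":0.204,"twist":0},{"x":-0.001,"y":0,"z":0.205,"twist":0}]'

```text
time: 17.15
tool_pos: [443.7, 204.0, 35.6]
tcp_rot: [3.141, 0.001, 2.801]
contact_force: [0.5, 0.4, -0.7]
grip_width: 39.9
finger_force: 30.0
```

Emit:
play_rows --commands '[{"x":0,"y":0,"z":0.0005,"twist":0},{"x":0,"y":0,"z":0.0005,"twist":0},{"x":0,"y":0,"z":0.0005,"twist":0},{"x":0,"y":0,"z":0.0005,"twist":0},{"x":0,"y":0,"z":0.0005,"twist":0},{"x":0,"y":0,"z":0.0005,"twist":0},{"x":0,"y":0,"z":0.0005,"twist":0},{"x":0,"y":0,"z":0.0005,"twist":0}]' --jaw 0.3

```text
time: 17.95
tool_pos: [443.2, 203.8, 34.7]
tcp_rot: [3.142, 0.0, 2.801]
contact_force: [0.2, 0.3, -1.0]
grip_width: 64.4
finger_force: 0.0
```

Emit:
play_rows --commands '[{"x":0,"y":0,"z":-0.03,"twist":0},{"x":0,"y":0,"z":-0.075,"twist":0},{"x":-0.015,"y":0.03,"z":-0.11,"twist":-6},{"x":-0.032,"y":0.065,"z":-0.14,"twist":-12},{"x":-0.05,"y":0.1,"z":-0.165,"twist":-18},{"x":-0.067,"y":0.135,"z":-0.185,"twist":-24},{"x":-0.082,"y":0.165,"z":-0.205,"twist":-29},{"x":-0.092,"y":0.187,"z":-0.215,"twist":-32}]' --jaw 0.2

```text
time: 18.75
tool_pos: [593.8, 350.8, 251.5]
tcp_rot: [3.141, 0.003, -2.92]
contact_force: [0.6, -0.2, 0.5]
grip_width: 73.6
finger_force: 0.0
```

Emit:
play_rows --commands '[{"x":0,"y":0,"z":0,"twist":0},{"x":0,"y":0,"z":0,"twist":0},{"x":0,"y":0,"z":0,"twist":0},{"x":0,"y":0,"z":0,"twist":0},{"x":0,"y":0,"z":0,"twist":0},{"x":0,"y":0,"z":0,"twist":0},{"x":0,"y":0,"z":0,"twist":0},{"x":0,"y":0,"z":0,"twist":0}]' --jaw 0

```text
time: 19.55
tool_pos: [592.4, 349.2, 249.8]
tcp_rot: [3.142, 0.0, -2.924]
contact_force: [0.6, 0.2, -0.7]
grip_width: 91.7
finger_force: 0.0
```

```bash
python3 -c "
from h import *
shot('w6')"
```

```text
w6 [517.41719047 333.25734838 382.69483809] [2.85471722e+00 1.34043825e-03 1.78881303e+00] 325.2914600476744 [592.3634466  349.24145759 249.76480364] [ 3.14152365e+00  6.10126038e-05 -2.92399927e+00] 19.6 92.06333684745282
```

View pics/w6.png

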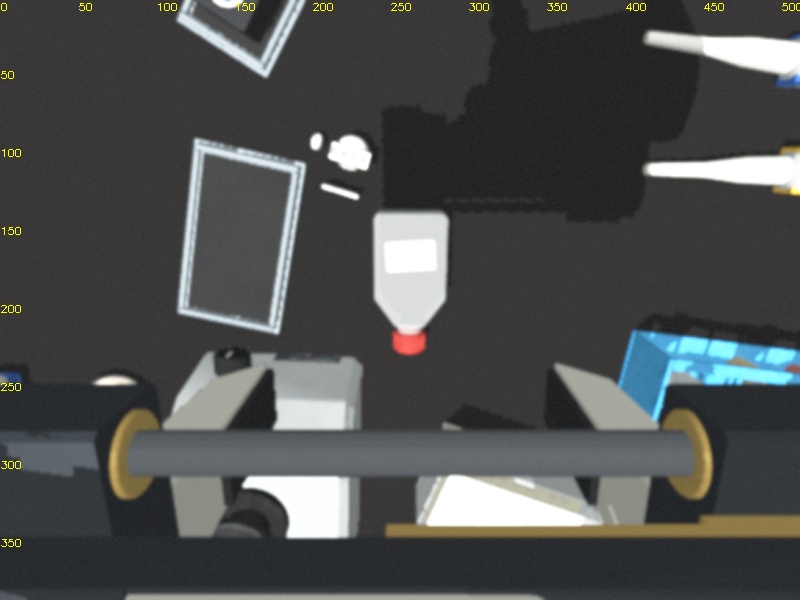

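The flask lines up with the tool: rear edge mid at (411,212), shoulder at about v=298, cap centre at (409,343). The oblong holder's corners are at (195,140), (304,163), (278,332) and (179,312).

```bash
python3 -c "
from h import *
W=pickle.load(open('w6.pkl','rb'));k=1.5625
T=pickle.load(open('top0.pkl','rb'))
np.set_printoptions(precision=1,suppress=True)
a=plane(W,411/k,212/k,26);b=plane(W,410/k,298/k,26);c=plane(W,409/k,343/k,12)
print(a,b,c,np.arctan2(*(c-a)[1::-1]),'w',[plane(W,u/k,v/k,26)[:2] for u,v in [(374,260),(448,260)]])
C=np.array([plane(W,u/k,v/k,9) for u,v in [(195,140),(304,163),(278,332),(179,312)]]);print(C,C.mean(0))
print('rear tri',tri((W,411/k,212/k),(T,160+81/3.5,120+196/3.5)),tri((W,409/k,343/k),(T,160+62/3.5,120+58/3.5)))
d=(c-a)/np.linalg.norm((c-a)[:2]);g=a+d*32;print(g);go(g[0],g[1],20,np.pi+np.arctan2(d[1],d[0]))"
```

```text
[551.3 341.   26. ] [611.7 353.7  26. ] [650.8 361.6  12. ] 0.20342737075079265 w [array([589.9, 322.6]), array([578.5, 374. ])]
[[537.2 183.4   9. ]
 [536.  260.2   9. ]
 [665.1 260.5   9. ]
 [665.5 183.9   9. ]] [600.9 222.    9. ]
rear tri (array([551.7, 341.1,  21.8]), np.float64(0.054473903744962186)) (array([648.3, 361. ,  16.6]), np.float64(0.8497225318457484))
[582.7 347.5  21.6]
shift m [0.  0.  0.2] twist 0.81
```

Emit:
play_rows --commands '[{"x":0.01,"y":0.0005,"z":0.045,"twist":0.8},{"x":0.01,"y":0.0005,"z":0.09,"twist":0.8},{"x":0.01,"y":0.0005,"z":0.135,"twist":0.8},{"x":0.01,"y":0.0005,"z":0.175,"twist":0.8},{"x":0.01,"y":0.0005,"z":0.2,"twist":0.8},{"x":0.01,"y":0.0005,"z":0.216,"twist":0.8},{"x":0.01,"y":0.0005,"z":0.2215,"twist":0.8},{"x":0.01,"y":0.0005,"z":0.222,"twist":0.8}]'

```text
time: 20.4
tool_pos: [582.8, 347.8, 27.9]
tcp_rot: [3.141, 0.0, -2.938]
contact_force: [-0.6, -0.5, 0.1]
grip_width: 91.6
finger_force: 0.0
```

Emit:
play_rows --commands '[{"x":0,"y":0,"z":0,"twist":0},{"x":0,"y":0,"z":0,"twist":0},{"x":0,"y":0,"z":0,"twist":0},{"x":0,"y":0,"z":0,"twist":0},{"x":0,"y":0,"z":0,"twist":0},{"x":0,"y":0,"z":0,"twist":0},{"x":0,"y":0,"z":0,"twist":0},{"x":0,"y":0,"z":0,"twist":0}]' --jaw 1

```text
time: 21.2
tool_pos: [582.6, 347.7, 28.0]
tcp_rot: [3.142, 0.0, -2.938]
contact_force: [-0.7, -0.0, 2.0]
grip_width: 51.5
finger_force: 30.0
```

Emit:
play_rows --commands '[{"x":0,"y":0,"z":-0.02,"twist":0},{"x":0,"y":0,"z":-0.055,"twist":0},{"x":0,"y":0,"z":-0.095,"twist":0},{"x":0.006,"y":-0.025,"z":-0.13,"twist":3},{"x":0.013,"y":-0.058,"z":-0.16,"twist":6},{"x":0.02,"y":-0.09,"z":-0.185,"twist":9},{"x":0.026,"y":-0.115,"z":-0.2,"twist":11},{"x":0.028,"y":-0.125,"z":-0.21,"twist":11.7}]'

```text
time: 22.0
tool_pos: [580.7, 217.4, 239.3]
tcp_rot: [3.142, 0.002, 3.138]
contact_force: [0.1, -0.4, 0.7]
grip_width: 51.8
finger_force: 30.0
```

Emit:
play_rows --commands '[{"x":0,"y":0,"z":0,"twist":0},{"x":0,"y":0,"z":0,"twist":0},{"x":0,"y":0,"z":0,"twist":0},{"x":0,"y":0,"z":0,"twist":0},{"x":0,"y":0,"z":0,"twist":0},{"x":0,"y":0,"z":0,"twist":0},{"x":0,"y":0,"z":0,"twist":0},{"x":0,"y":0,"z":0,"twist":0}]'

```text
time: 22.8
tool_pos: [580.4, 219.6, 237.7]
tcp_rot: [3.141, 0.0, 3.141]
contact_force: [-0.4, -0.8, -0.3]
grip_width: 51.9
finger_force: 30.0
```

```bash
python3 -c "
from h import *
shot('w7')"
```

```text
w7 [503.6516677  220.12193933 370.57996579] [2.85454256e+00 1.07196630e-03 1.57087553e+00] 325.2914600476744 [580.39164066 219.54905044 237.7451291 ] [3.14150638e+00 8.34813728e-05 3.14106832e+00] 22.85 51.69065849779614
```

View pics/w7.png

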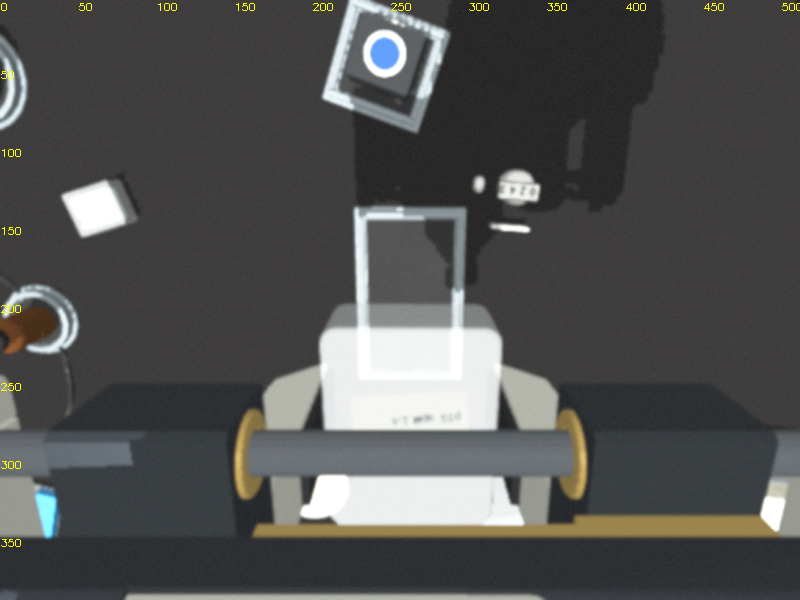

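The cube sits in the square holder. The flask is held straight; the holder shows through it with corners (356,208), (466,208), (463,379) and (360,379). The flask's top rear edge is at v=330, u 321–501.

```bash
python3 -c "
from h import *
W=pickle.load(open('w7.pkl','rb'));k=1.5625
np.set_printoptions(precision=1,suppress=True)
C=np.array([plane(W,u/k,v/k,9) for u,v in [(356,208),(466,208),(463,379),(360,379)]]);print(C,C.mean(0))
zb=237.7-28
print('flask rear top',[plane(W,u/k,330/k,zb+26) for u in (322,411,500)],'rear bottom',plane(W,411/k,306/k,zb))"
```

```text
[[536.2 181.9   9. ]
 [536.2 259.    9. ]
 [666.3 260.7   9. ]
 [666.4 181.1   9. ]] [601.3 220.7   9. ]
flask rear top [array([549.4, 195.3, 235.7]), array([549.4, 220.3, 235.7]), array([549.4, 245.2, 235.7])] rear bottom [549.9 220.3 209.7]
```

Emit:
play_rows --commands '[{"x":0.001,"y":0,"z":0.045,"twist":0},{"x":0.001,"y":0,"z":0.09,"twist":0},{"x":0.001,"y":0,"z":0.13,"twist":0},{"x":0.001,"y":0,"z":0.165,"twist":0},{"x":0.001,"y":0,"z":0.187,"twist":0},{"x":0.001,"y":0,"z":0.198,"twist":0},{"x":0.001,"y":0,"z":0.2025,"twist":0},{"x":0.001,"y":0,"z":0.2025,"twist":0}]'

```text
time: 23.65
tool_pos: [579.8, 219.6, 35.7]
tcp_rot: [3.141, 0.001, 3.141]
contact_force: [-0.7, -0.4, 0.0]
grip_width: 51.4
finger_force: 30.0
```

Emit:
play_rows --commands '[{"x":0,"y":0,"z":0,"twist":0},{"x":0,"y":0,"z":0,"twist":0},{"x":0,"y":0,"z":0,"twist":0},{"x":0,"y":0,"z":0,"twist":0},{"x":0,"y":0,"z":0,"twist":0},{"x":0,"y":0,"z":0,"twist":0},{"x":0,"y":0,"z":0,"twist":0},{"x":0,"y":0,"z":0,"twist":0}]' --jaw 0.2

```text
time: 24.45
tool_pos: [579.4, 219.5, 35.2]
tcp_rot: [3.142, -0.0, 3.141]
contact_force: [0.5, 0.2, -0.4]
grip_width: 73.5
finger_force: 0.0
```

Emit:
play_rows --commands '[{"x":0,"y":0,"z":-0.02,"twist":0},{"x":0,"y":0,"z":-0.06,"twist":0},{"x":0.02,"y":0,"z":-0.1,"twist":0},{"x":0.05,"y":0,"z":-0.14,"twist":0},{"x":0.08,"y":-0.03,"z":-0.18,"twist":0},{"x":0.1,"y":-0.06,"z":-0.22,"twist":0},{"x":0.1,"y":-0.09,"z":-0.24,"twist":0},{"x":0.1,"y":-0.1,"z":-0.24,"twist":0}]'

```text
time: 25.25
tool_pos: [480.2, 117.5, 279.7]
tcp_rot: [-3.141, 0.009, 3.14]
contact_force: [-0.0, 0.7, 0.2]
grip_width: 73.5
finger_force: 0.0
```

Emit:
play_rows --commands '[{"x":0,"y":0,"z":0,"twist":0},{"x":0,"y":0,"z":0,"twist":0},{"x":0,"y":0,"z":0,"twist":0},{"x":0,"y":0,"z":0,"twist":0},{"x":0,"y":0,"z":0,"twist":0},{"x":0,"y":0,"z":0,"twist":0},{"x":0,"y":0,"z":0,"twist":0},{"x":0,"y":0,"z":0,"twist":0}]'

```text
time: 26.05
tool_pos: [479.4, 119.7, 275.2]
tcp_rot: [3.141, 0.0, 3.141]
contact_force: [0.1, -0.0, 0.3]
grip_width: 73.5
finger_force: 0.0
```

```bash
python3 - <<'E'
from h import *
c=bot.capture("scene")["pixels"][:,:,::-1][110:308,125:390]
cv2.imwrite("pics/scene_end.png",cv2.resize(c,None,fx=3,fy=3,interpolation=cv2.INTER_CUBIC))
shot("w8")
E
```

```text
w8 [402.60397595 120.14530244 408.10278547] [2.85448987e+00 1.06492858e-03 1.57081774e+00] 325.2914600476744 [479.33183475 119.5948011  275.25841245] [3.14152237e+00 1.41852546e-04 3.14109210e+00] 26.15 73.58768032173438
```

View pics/scene_end.png

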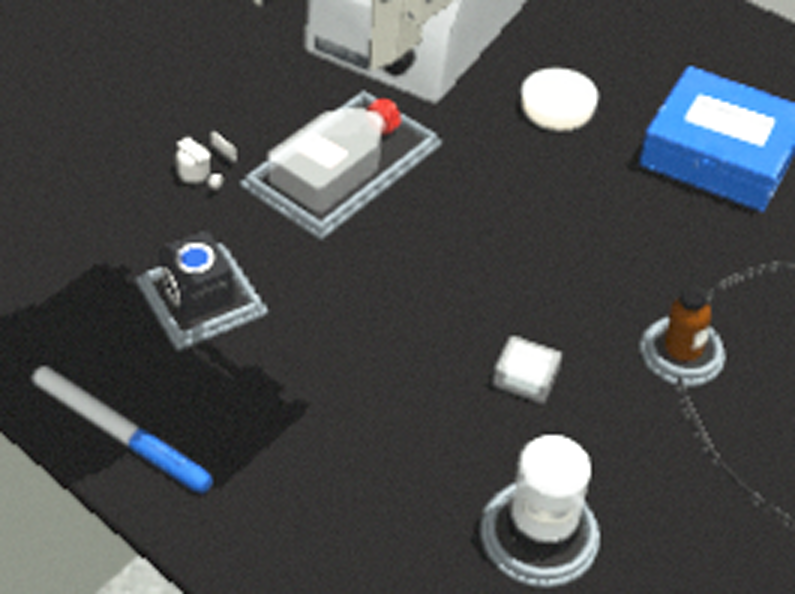

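View pics/w8.png

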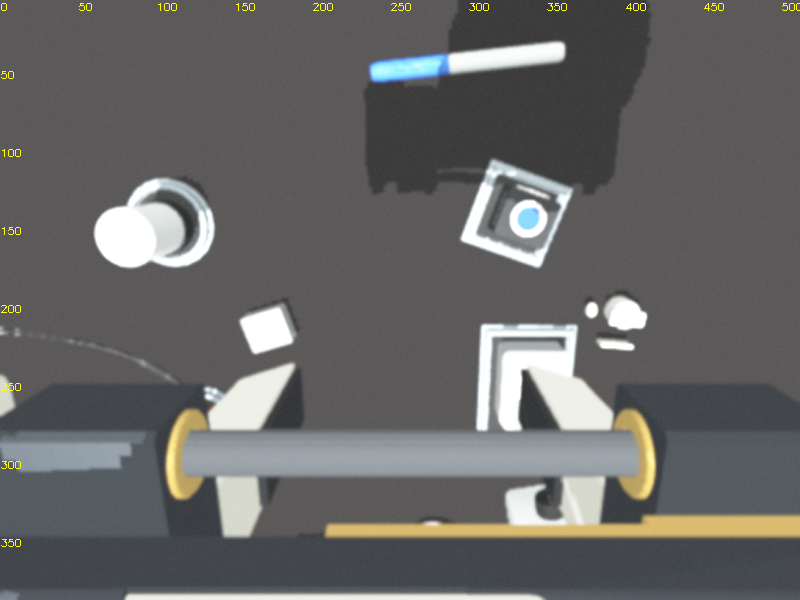

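All four things stand in their holders: the canister top is at (555,467) in the scene crop and (126,236) in the wrist view, the cube window at (196,258) and (528,218), and the bottle cap at (693,297). The tally and cover slips look unmoved. Next, a numeric check of the offsets from the holder centres.

```bash
python3 - <<'E'
from h import *
np.set_printoptions(precision=1,suppress=True)
W=pickle.load(open("w8.pkl","rb"));S=pickle.load(open("scene0.pkl","rb"));k=1.5625
w=lambda u,v,z:plane(W,u/k,v/k,z)[:2]
s=lambda u,v,z:plane(S,125+u/3,110+v/3,z)[:2]
print("can  w",w(126,236,71),"ring w",w(170,223,9),"| s",s(555,467,71),"ring s",s(540,528,9))
m=np.mean([w(u,v,9) for u,v in [(490,161),(572,187),(540,267),(462,241)]],0)
ms=np.mean([s(u,v,9) for u,v in [(222,245),(267,310),(180,348),(138,281)]],0)
print("cube w",w(528,218,38),"sq w",m,"| s",s(196,258,38),"sq s",ms)
print("bottle s",s(693,297,54),"ring s",s(683,347,9))
ob=np.mean([s(u,v,9) for u,v in [(365,94),(440,142),(321,235),(244,182)]],0)
print("flask s rear top corners",s(272,155,30),s(326,190,30),"cap",s(386,117,17),"ob s",ob)
print("flask rear w",w(503,352,30),"ob rear w",w(481,325,9),w(577,325,9))
E
```

```text
can  w [451.3 -68.6] ring w [450.1 -67.4] | s [448.3 -74.8] ring s [447. -74.]
cube w [443.  204.8] sq w [443.9 202. ] | s [442.5 201.8] sq s [438.9 195.8]
bottle s [616.8 -60. ] ring s [615.1 -63.6]
flask s rear top corners [550.5 238.7] [550.5 187.1] cap [645.9 214.6] ob s [596.1 211.6]
flask rear w [549.4 193.7] ob rear w [533.7 178.4] [533.7 257.7]
```

```bash
python3 -c "
from plant import bot
print(bot.close_job())"
```

```text
the job is handed in; nothing more can be done
None
```

I handed the job in at about 26 s: the final pictures show all four things in their holders, within about 7 mm of centre, and the tally and cover slips look unmoved, but the hand-in gave no verdict.

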